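# Reset the dust extractor's control unit

## Task

The dust extractor's control unit on the bench has tripped. Pull its tray out by the handle as far as it goes, then take the slim straight-handled reset pin (not the mushroom-headed awl) out of the wooden rack, reach its shaft down through the ROUND opening in the tray's cover plate and press the recessed reset button fully down. Finish while still gripping the pin and holding the button down; leave the button under the square opening, the awl and the other things on the bench alone.

Things in the scene. Friction and masses are not known exactly. Their poses are not given: they have to be found in the camera images.
- tray_handle (a point): Centre of the tray's handle: a level round steel bar 12 mm thick, 100 mm long along y, 89 mm above the bench, joined to the front panel by a leg at each end, with 39 mm clear between bar and panel. The panel's top edge is 16 mm above the bar's centre line, the unit's roof 26 mm above it. Axes: z up, the tray slides out along -x.
- tray (a joint): How far the unit's tray is pulled out (m): 0 shut, 0.13 at its stop; it starts at 0 to 0.03. It slides level, with 2.5 N of friction, and stays where left. The unit is a fixed low grey sheet metal box, 260 deep x 240 wide x 115 mm high on the bench, the tray's front panel covering its whole near face; it stands at another place and yaw each time.
- round_hole (a point): Centre, in the top face, of the round opening (14 mm) in the tray's aluminium cover plate (4 mm thick, top 69 mm above the bench). Axes as the handle's. It moves with the tray, 112 mm to +x and 35 mm to +y of the handle's centre: under the roof when shut, 75 mm clear of the roof at the stop. The reset button's top (12 mm wide) is centred 20 mm below the plate's top face.
- square_hole (a point): Centre of the square opening (14 x 14 mm) in the same cover plate, 70 mm to -y of the round one. Under it lies a like button, the self-test, which must not be pressed.
- reset (a joint): How far the reset button under the round opening is pushed down (m): 0 up, 0.006 fully down. A spring returns it; it starts to move at about 1.5 N and is fully down at 5 N.
- selftest (a joint): The same for the self-test button under the square opening. Leave it at 0.
- pin: The reset pin: a bare steel shaft 7 mm thick and 70 mm long below a straight round wooden handle 18 mm thick and 60 mm long, 130 mm in all, 40 to 85 g. It starts upright in one of the rack's two holes (either one), handle up. Origin: the centre of the shaft's lower end; z runs up along the shaft.
- pin_grip (a point): Centre of the pin's wooden handle, half-way up the handle: 100 mm above the lower end of the shaft.
- pin_tip (a point): Centre of the flat lower end of the pin's shaft.
- rack: The fixed wooden rack block, 60 (x) x 160 (y) x 75 mm high; origin at the centre of its underside, on the bench. Two through holes 9 mm wide at y = -50 and +50 mm; pin and awl hang in them, their handles' lower ends resting on the rack's top, the lower ends of their shafts 5 mm above the bench.
- awl: The awl in the rack's other hole: same shaft, but with a mushroom-shaped wooden head 36 mm wide, top of head 122 mm above the lower end of its shaft, which is its origin. Leave it in the rack.
- can: Bystander: a metal can, 66 mm wide, 110 mm high; origin at the centre of its underside.
- sander: Bystander: a cork sanding block, 70 x 110 x 35 mm high, lying flat; origin at the centre of its underside.
- jar: Bystander: a glass jar with a steel cap, 60 mm wide, 75 mm high; origin at the centre of its underside.

How it is judged:
By the outcome, as a careful person would: the job done as asked, in the order asked, and still so for the second after the job is handed in, while the arm keeps its last pose, push and grip.
It also fails if it takes over 64 s, if anything falls off the work surface, if the arm or the gripper's body presses on something with over 40 N, if the wrist force passes 120 N, or if a joint passes its speed limit or range.

## Robot

A 7-joint arm with a two-finger parallel gripper is mounted at the origin on the work surface. World frame = base frame: x ahead of the robot, y to its left, z up, the work surface at z = 0. Lengths are in m, angles in degrees, forces in N, time in s.
With the tool pointing down it reaches from about 0.425 to 0.875 m from the base axis. Payload 4.7 kg.
Tool frame: the origin (TCP) lies between the finger pads; the fingertips stand 8 mm ahead of it and the grasp point (between the pads) lies 11 mm behind it; z points along the fingers, y is the line along which they close (so a half turn about z gives the same grasp; the last joint's range is limited). The gripper opens to 87 mm and grips with 3 to 60 N. Pads are 19 mm wide; open, the fingers measure 117 mm over their backs; the gripper's body (75 mm by 190 mm) begins 51 mm behind the grasp point.
Start: joints at [73.23, 18.392, -4.016, 83.108, 1.295, 78.541, -3.26], TCP at [0.196, -0.62, 0.231] pointing down, gripper open.
Joint ranges: [-163.93, 163.93], [-17.29, 119.83], [-79.2, 71.16], [3.27, 140.29], [-89.18, 269.18], [5.43, 117.66], [-154.24, 154.24]. Speed limits (degrees/s): [147.25, 147.25, 180, 180, 180, 180, 180].

## Interface

Orientations are given as [roll, pitch, yaw] about the fixed x, y, z axes, in that order (R = Rz(yaw) Ry(pitch) Rx(roll)).
In Python, from cell import env, viewer gives the robot as it stands. The module is installed in compiled form; this text tells all that it offers.
- The arm moves only by the tool arm_command, never from a script. Its argument "series" is a list of rows, each a list of 2 entries, a list of its own where there are three numbers: the shift along the tool's x, y, z in mm, then the turn about the tool's z in rad. A call has exactly 5 rows; each row is the pose to reach, as a shift and turn from the pose commanded when the call began, along the tool's axes at that moment; what a row does not reach only later rows make up. A row lasts 1/10 s, in which the tool goes at most 50 mm and 8.59 degrees, less where a joint would pass 70% of its speed; a pose out of reach is approached as far as the arm can. A call with a gripper value outside its range is refused whole. "grip" is the gripper command: -1 is fully open, 1 is shut, values between are in proportion, set as the call begins (left out, the last holds). The fingers move at their own pace and stop on an object; "grip_force" is the grip in N (left out, the last holds). Time passes only in rows, so rows that repeat a pose let the fingers close, or fill a call up. It gives the time, the measured TCP pose, the force, the opening and the grip force at its end, in the units of the state.
- env.get_obs(): the state, without advancing time (a new reading comes with each control period).
- viewer.read_camera(name): name is "scene" or "side" or "wrist"; returns (picture, depth): 400x640x3 uint8, blue, green, red; 400x640 float32, m along the optical axis (not along the pixel's ray), 0 where there is no reading.
- viewer.calibration(name): a dict with "K" (3x3 intrinsics, pixels), "dist" ([k1, k2, p1, p2, k3] as OpenCV has them; the pictures are not rectified), "T" (4x4, takes a point from camera to world coordinates); the wrist camera has in their place "hand_eye" (4x4, takes a point from camera to tool coordinates, whose origin is the TCP and whose axes are the flange's). Camera axes: x right, y up, looking along -z (the intrinsics and any distortion apply to the point x, -y, -z); pixel columns grow to the right and rows downward; lengths in m; the calibration is good to about 2 mm. A picture is of the moment at which its call begins: read the wrist's pose just before it. calibration takes no time and is no camera call.
- env.sign_off(): hands the job in; it is judged then, once.
The state is a dict: "time_s": time; "qpos": joint angles; "joint_velocities": joint speeds; "effort": joint torques, N m; "tool_pos": TCP position; "tool_rot": TCP orientation; "force": force on the tool from outside, world axes, zero at the start; "wrist_torque": the same for the moment, N m; "grip_width": finger opening in m; "grasp_force": force on a finger pad.
Only numpy, scipy, OpenCV 4.12 (cv2) and the standard library are available. Lean on these libraries where they do the work, as an engineer would, in place of code of your own. Each camera call takes 0.05 s, during which the arm holds its last target. There are 200 camera calls.

## Working session

There is one attempt and no reset: what is moved stays moved. The work goes in short steps, Python scripts to look and compute and a tool call to move; the robot and the scene stay as the last step left them, time stands still between calls to the robot, and variables do not carry over. Pictures are saved under pics/ and viewed, at most 10 in all, crops included, and the job is handed in when it is done.

Besides the shell and the picture viewer there is one more tool, called after "Emit:" as name([rows], argument=value, ...), one row to a line, values as JSON. arm_command: Moves the arm, as the interface text tells. Its arguments: {"type":"object","properties":{"series":{"type":"array"},"grip":{"type":"number"},"grip_force":{"type":"number"}},"required":["series"]}

```bash
mkdir -p pics
cat > h.py <<'E'
import numpy as np, cv2
from scipy.spatial.transform import Rotation as Ro
from cell import env, viewer
def snap(name):
    o=env.get_obs(); p,d=viewer.read_camera(name); c=viewer.calibration(name)
    if 'T' in c: T=np.array(c['T'])
    else:
        W=np.eye(4); W[:3,:3]=Ro.from_euler('xyz',o['tool_rot'],degrees=True).as_matrix(); W[:3,3]=o['tool_pos']; T=W@np.array(c['hand_eye'])
    return p,d,np.array(c['K']),np.array(c['dist']),T
def cloud(d,K,dist,T):
    v,u=np.mgrid[:400,:640]
    n=cv2.undistortPoints(np.stack([u,v],-1).reshape(-1,1,2).astype(np.float64),K,dist).reshape(400,640,2)
    P=np.stack([n[...,0]*d,-n[...,1]*d,-d],-1)
    return P@T[:3,:3].T+T[:3,3]
def rayz(uv,z,K,dist,T):
    n=cv2.undistortPoints(np.array(uv,float).reshape(-1,1,2),K,dist).reshape(-1,2)
    D=np.c_[n[:,0],-n[:,1],-np.ones(len(n))]@T[:3,:3].T
    return T[:3,3]+D*((z-T[2,3])/D[:,2])[:,None]
E
python3 - <<'E'
from h import *
o=env.get_obs(); print(o['tool_pos'],o['tool_rot'],o['grip_width'],o['force'])
for n in('scene','side'):
    s=snap(n); cv2.imwrite(f'pics/{n}0.png',s[0]); np.savez(n+'0.npz',P=cloud(*s[1:]),d=s[1],K=s[2],D=s[3],T=s[4]); print(n,s[4][:3,3])
E
```

```text
[ 0.19612582 -0.61914068  0.22944166] [-1.79889980e+02  4.86725422e-03  1.75832605e+01] 0.08712722219048241 [-0.44024276  0.20457552  0.65181959]
scene [1.01722713 0.66503753 0.73286538]
side [ 0.33623803 -0.64688428  0.92365482]
```

View pics/scene0.png

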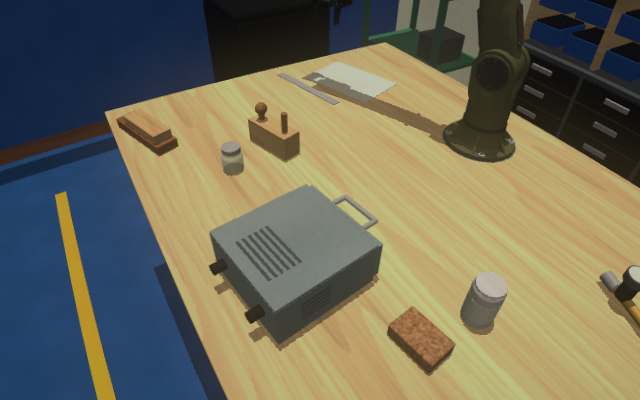

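View pics/side0.png

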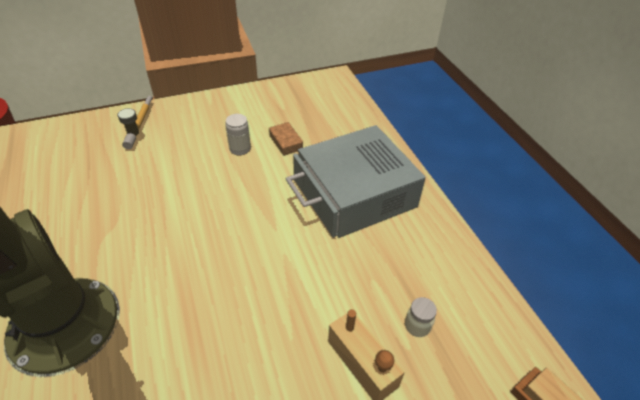

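Scene: the unit is at the centre with its handle (scene ~(357,213), side ~(305,190)) facing the robot. In the rack the pin is the straight handle (scene (284,121), side (351,320)), the awl the round head (scene (261,107), side (385,358)).

```bash
python3 - <<'E'
from h import *
for n in('scene','side'):
    f=np.load(n+'0.npz'); P=f['P']; K,D,T=f['K'],f['D'],f['T']
    ok=f['d']>0
    if n=='scene': rb,kb,pin=(205,180,340,345),(245,110,302,160),(284,113)
    else: rb,kb,pin=(290,120,430,240),(325,330,405,400),(351,312)
    def sel(b,z0,z1):
        m=np.zeros(ok.shape,bool); m[b[1]:b[3],b[0]:b[2]]=1
        return P[m&ok&(P[...,2]>z0)&(P[...,2]<z1)]
    for nm,b,z0,z1 in(('roof',rb,.108,.122),('rack',kb,.069,.081)):
        q=sel(b,z0,z1); r=cv2.minAreaRect((q[:,:2]*1000).astype(np.float32)); print(n,nm,len(q),np.median(q[:,2]),r, cv2.boxPoints(r).round(0).tolist())
    # pin top
    print('pin top ray z=.135',rayz([pin],.135,K,D,T), P[pin[1],pin[0]])
    hp=[(357,212),(345,197),(374,221)] if n=='scene' else [(298,193)]
    print('handle',rayz(hp,.089,K,D,T))
    if n=='scene':
        q=P[190:235,330:382].reshape(-1,3); q=q[(abs(q[:,2]-.091)<.008)]; print(len(q),q.mean(0))
    else:
        q=P[170:210,283:310].reshape(-1,3); q=q[(abs(q[:,2]-.091)<.008)]; print(len(q),q.mean(0))
E
python3 - <<'E'
import cv2
a=cv2.imread('pics/scene0.png')[85:260,200:400]; b=cv2.imread('pics/side0.png')[150:400,270:440]
a=cv2.resize(a,None,fx=2.2,fy=2.2,interpolation=2); b=cv2.resize(b,None,fx=2,fy=2,interpolation=2)
import numpy as np
c=np.zeros((500,800,3),np.uint8); c[:a.shape[0],:440]=a; c[:500,450:790]=b; cv2.imwrite('pics/crop0.png',c)
E
```

```text
scene roof 10295 0.11614634919235911 ((752.1064453125, 157.45358276367188), (265.4179992675781, 242.67247009277344), 7.011372089385986) [[606.0, 262.0], [635.0, 21.0], [899.0, 53.0], [869.0, 294.0]]
scene rack 608 0.07534404387887528 ((574.3146362304688, -298.2744140625), (65.26581573486328, 166.16258239746094), 16.446733474731445) [[519.0, -228.0], [567.0, -387.0], [629.0, -369.0], [582.0, -209.0]]
pin top ray z=.135 [[ 0.55980065 -0.25036639  0.135     ]] [ 0.56257802 -0.24480831  0.13863007]
handle [[0.58603461 0.14215465 0.089     ]
 [0.5807568  0.08663083 0.089     ]
 [0.57049914 0.18465524 0.089     ]]
326 [0.58310958 0.13972516 0.09442471]
side roof 6040 0.11583643999735821 ((754.5936889648438, 157.50570678710938), (265.0560607910156, 245.28268432617188), 6.713034152984619) [[609.0, 264.0], [637.0, 20.0], [901.0, 51.0], [872.0, 295.0]]
side rack 1716 0.07524873609879906 ((579.0951538085938, -306.147216796875), (61.79799270629883, 145.8457794189453), 15.391257286071777) [[530.0, -244.0], [569.0, -385.0], [628.0, -368.0], [590.0, -228.0]]
pin top ray z=.135 [[ 0.56412109 -0.24992108  0.135     ]] [ 0.56395003 -0.25021904  0.13559197]
handle [[0.58147556 0.12767143 0.089     ]]
283 [0.58645905 0.14592147 0.09342151]
```

View pics/crop0.png

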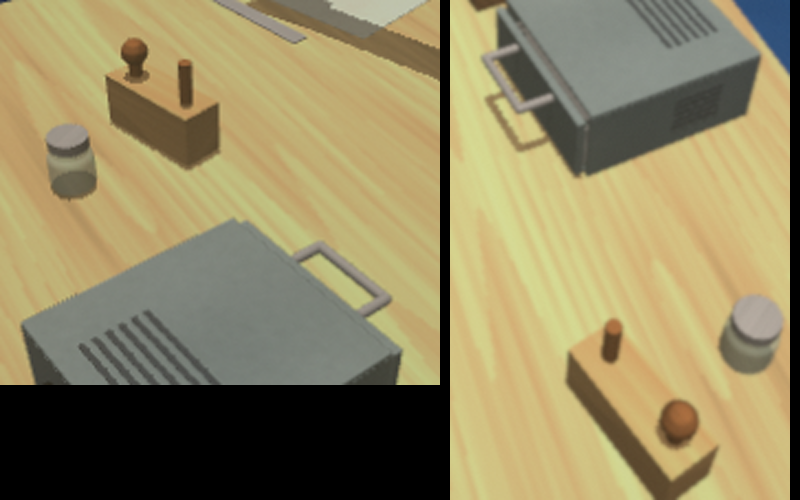

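```bash
cat >> h.py <<'E'
def plan(*wps,start=None):
    """waypoints (x,y,z,yaw deg), tool down: shift mm in tool axes at the start of each leg, turn rad"""
    o=env.get_obs(); p=np.array(o['tool_pos']) if start is None else np.array(start[:3]); y=o['tool_rot'][2] if start is None else start[3]
    print('at',p.round(4),np.round(o['tool_rot'],2),'F',np.round(o['force'],1),'w',round(o['grip_width'],4),'t',o['time_s'])
    for w in wps:
        R=Ro.from_euler('xyz',[180,0,y],degrees=True); s=R.inv().apply(np.array(w[:3])-p)*1000
        print(w,'shift',s.round(1),'turn',round(-np.radians((w[3]-y+180)%360-180),3)); p=np.array(w[:3]); y=w[3]
E
python3 -c "
from h import *
plan((.35,-.47,.231,50),(.47,-.27,.231,75),(.53,-.06,.231,96.8),(.575,.136,.2,96.8))"
```

```text
at [ 0.1961 -0.6192  0.2296] [-1.799e+02  1.000e-02  1.758e+01] F [0.  0.1 0.4] w 0.0871 t 0.1
(0.35, -0.47, 0.231, 50) shift [191.8 -95.8  -1.4] turn -0.566
(0.47, -0.27, 0.231, 75) shift [230.3 -36.6  -0. ] turn -0.436
(0.53, -0.06, 0.231, 96.8) shift [218.4   3.6   0. ] turn -0.38
(0.575, 0.136, 0.2, 96.8) shift [189.3  67.9  31. ] turn -0.0
```

Emit:
arm_command([
  [[38,-19,0],-0.113],
  [[77,-38,0],-0.226],
  [[115,-57,0],-0.34],
  [[154,-76,0],-0.453],
  [[192,-96,0],-0.566],
], grip=-1)

```text
time_s: 0.6
tool_pos: [0.3513, -0.4686, 0.2302]
tool_rot: [-180.0, -0.0, 50.3]
force: [0.5, -0.4, 0.7]
grip_width: 0.0871
grasp_force: 0.0
```

Emit:
arm_command([
  [[46,-7,0],-0.087],
  [[92,-15,0],-0.174],
  [[138,-22,0],-0.26],
  [[184,-29,0],-0.35],
  [[230,-37,0],-0.436],
])

```text
time_s: 1.1
tool_pos: [0.4703, -0.2684, 0.2303]
tool_rot: [-180.0, 0.0, 75.2]
force: [1.2, -0.1, 0.9]
grip_width: 0.0866
grasp_force: 0.0
```

Emit:
arm_command([
  [[44,1,0],-0.076],
  [[88,1,0],-0.152],
  [[131,2,0],-0.228],
  [[175,3,0],-0.304],
  [[218,4,0],-0.38],
])

```text
time_s: 1.6
tool_pos: [0.5301, -0.0588, 0.2303]
tool_rot: [-180.0, 0.0, 96.9]
force: [0.7, -0.2, 0.7]
grip_width: 0.0871
grasp_force: 0.0
```

```bash
python3 -c "
from h import *
plan((.575,.06,.22,96.8))"
```

```text
at [ 0.5301 -0.0588  0.2303] [-1.7998e+02  2.0000e-02  9.6940e+01] F [ 0.7 -0.2  0.7] w 0.0871 t 1.6
(0.575, 0.06, 0.22, 96.8) shift [112.5  58.9  10.3] turn 0.002
```

Emit:
arm_command([
  [[38,13,0],0.0],
  [[76,27,0],0.0],
  [[113,40,0],0.0],
  [[151,54,0],0.0],
  [[189,67,0],0.0],
], grip=0.2)

```text
time_s: 2.1
tool_pos: [0.5744, 0.1361, 0.2301]
tool_rot: [-180.0, 0.0, 96.7]
force: [0.5, -0.5, 0.0]
grip_width: 0.0546
grasp_force: 0.0
```

```bash
python3 -c "
from h import *
s=snap('wrist'); cv2.imwrite('pics/w1.png',s[0]); P=cloud(*s[1:]); np.savez('w1.npz',P=P,d=s[1],K=s[2],D=s[3],T=s[4])
print(s[4].round(3))
plan((.575,.136,.18,96.8))"
```

```text
[[ 0.993 -0.114 -0.031  0.566]
 [ 0.118  0.957  0.265  0.209]
 [-0.    -0.267  0.964  0.384]
 [ 0.     0.     0.     1.   ]]
at [0.5739 0.1454 0.2304] [179.92  -0.39  97.25] F [-0.3  5.7  1. ] w 0.0512 t 2.15
(0.575, 0.136, 0.18, 96.8) shift [-9.4 -0.1 50.4] turn 0.008
```

View pics/w1.png

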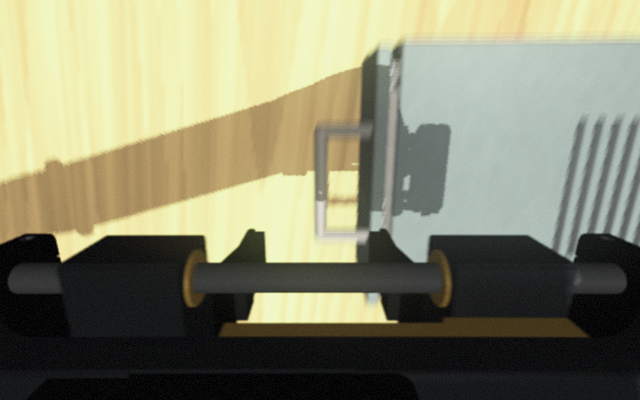

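The wrist view shows the handle bar at column ~321, rows ~128 to ~235, and the panel at column ~370.

```bash
python3 -c "
from h import *
s=snap('wrist'); cv2.imwrite('pics/w2.png',s[0])
P=cloud(*s[1:]); f=(P[...,2]>.085)&(P[...,2]<.102); f[:,:300]=0; f[:,331:]=0; f[:110]=0; f[245:]=0
q=P[f]; print(len(q), q.mean(0)); v,u=np.nonzero(f); print(u.min(),u.max(),v.min(),v.max())
A=Ro.from_euler('z',-6.8,degrees=True).apply(q); lo,hi=np.percentile(A,[2,98],axis=0); print(lo,hi, Ro.from_euler('z',6.8,degrees=True).apply((lo+hi)/2))
print(rayz([(321,128),(321,235)],.089,*s[2:]))
plan((.575,.136,.18,96.8))"
```

```text
1386 [0.57550558 0.14654372 0.09374794]
312 330 140 244
[0.58278748 0.02442416 0.09013744] [0.59783856 0.12194873 0.095831  ] [0.57749491 0.14256702 0.09298422]
[[0.57067483 0.20225318 0.089     ]
 [0.58395424 0.10102553 0.089     ]]
at [0.5733 0.1427 0.2303] [-179.99   -0.29   97.33] F [ 0.4 -0.6  0.7] w 0.0468 t 2.2
(0.575, 0.136, 0.18, 96.8) shift [-6.9  0.9 50.3] turn 0.009
```

Emit:
arm_command([
  [[5,2,10],0.0],
  [[5,2,30],0.0],
  [[5,2,55],0.0],
  [[5,2,75],0.0],
  [[5,2,90],0.0],
])

```text
time_s: 2.7
tool_pos: [0.575, 0.1378, 0.138]
tool_rot: [-179.8, 0.1, 96.6]
force: [-0.9, -0.3, 0.6]
grip_width: 0.0349
grasp_force: 0.0
```

Emit:
arm_command([
  [[0,0,15],0.0],
  [[0,0,30],0.0],
  [[0,0,45],0.0],
  [[0,0,55],0.0],
  [[0,0,62],0.0],
])

```text
time_s: 3.2
tool_pos: [0.5755, 0.1401, 0.0775]
tool_rot: [-180.0, 0.0, 96.8]
force: [0.3, 0.1, -0.7]
grip_width: 0.0349
grasp_force: 0.0
```

Emit:
arm_command([
  [[0,0,0],0.0],
  [[0,0,0],0.0],
  [[0,0,0],0.0],
  [[0,0,0],0.0],
  [[0,0,0],0.0],
], grip=1, grip_force=25)

```text
time_s: 3.7
tool_pos: [0.5761, 0.1403, 0.0792]
tool_rot: [180.0, 0.0, 96.8]
force: [-0.4, -0.4, 1.8]
grip_width: 0.0114
grasp_force: 25.0
```

Emit:
arm_command([
  [[0,-10,0],0.0],
  [[0,-30,0],0.0],
  [[0,-50,0],0.0],
  [[0,-70,0],0.0],
  [[0,-80,0],0.0],
])

```text
time_s: 4.2
tool_pos: [0.4958, 0.1305, 0.0792]
tool_rot: [179.9, 0.1, 96.8]
force: [2.8, 0.4, 0.5]
grip_width: 0.0111
grasp_force: 25.0
```

Emit:
arm_command([
  [[0,-6,0],0.0],
  [[0,-12,0],0.0],
  [[0,-18,0],0.0],
  [[0,-24,0],0.0],
  [[0,-30,0],0.0],
])

```text
time_s: 4.7
tool_pos: [0.4672, 0.1271, 0.0791]
tool_rot: [179.9, 0.0, 96.7]
force: [2.8, -1.2, 6.0]
grip_width: 0.0111
grasp_force: 25.0
```

Emit:
arm_command([
  [[0,-2,0],0.0],
  [[0,-4,0],0.0],
  [[0,-6,0],0.0],
  [[0,-8,0],0.0],
  [[0,-9,0],0.0],
])

```text
time_s: 5.2
tool_pos: [0.4582, 0.126, 0.0791]
tool_rot: [179.9, 0.0, 96.7]
force: [2.3, -1.3, 4.7]
grip_width: 0.0112
grasp_force: 25.0
```

Emit:
arm_command([
  [[0,-1,0],0.0],
  [[0,-2,0],0.0],
  [[0,-3,0],0.0],
  [[0,-4,0],0.0],
  [[0,-5,0],0.0],
])

```text
time_s: 5.7
tool_pos: [0.4534, 0.1254, 0.0791]
tool_rot: [179.9, 0.0, 96.7]
force: [2.3, -1.2, 6.7]
grip_width: 0.0112
grasp_force: 25.0
```

Emit:
arm_command([
  [[0,-1,0],0.0],
  [[0,-2,0],0.0],
  [[0,-3,0],0.0],
  [[0,-4,0],0.0],
  [[0,-5,0],0.0],
])

```text
time_s: 6.2
tool_pos: [0.4517, 0.1252, 0.0792]
tool_rot: [179.5, -0.1, 96.7]
force: [14.6, 0.6, -8.2]
grip_width: 0.011
grasp_force: 25.0
```

Emit:
arm_command([
  [[0,2,0],0.0],
  [[0,3,0],0.0],
  [[0,3,0],0.0],
  [[0,3,0],0.0],
  [[0,3,0],0.0],
])

```text
time_s: 6.7
tool_pos: [0.4517, 0.1252, 0.0791]
tool_rot: [179.9, 0.0, 96.7]
force: [3.9, -1.8, 5.5]
grip_width: 0.0109
grasp_force: 25.0
```

Emit:
arm_command([
  [[0,0,0],0.0],
  [[0,0,0],0.0],
  [[0,0,0],0.0],
  [[0,0,0],0.0],
  [[0,0,0],0.0],
], grip=0.2)

```text
time_s: 7.2
tool_pos: [0.4499, 0.1253, 0.0781]
tool_rot: [-179.9, -0.0, 96.8]
force: [0.0, -0.8, 1.0]
grip_width: 0.0339
grasp_force: 0.0
```

Emit:
arm_command([
  [[0,0,-20],0.0],
  [[0,0,-50],0.0],
  [[0,0,-90],0.0],
  [[0,0,-130],0.0],
  [[0,0,-160],0.0],
])

```text
time_s: 7.7
tool_pos: [0.4509, 0.1256, 0.2409]
tool_rot: [179.9, 0.0, 96.8]
force: [0.7, 1.0, -0.1]
grip_width: 0.0347
grasp_force: 0.0
```

Emit:
arm_command([
  [[0,10,-10],0.0],
  [[0,30,-20],0.0],
  [[0,60,-20],0.0],
  [[0,60,-20],0.0],
  [[0,60,-20],0.0],
])

```text
time_s: 8.2
tool_pos: [0.5098, 0.1325, 0.2577]
tool_rot: [-179.9, -0.1, 96.8]
force: [-0.3, -0.3, 0.2]
grip_width: 0.0352
grasp_force: 0.0
```

```bash
python3 -c "
from h import *
s=snap('wrist'); cv2.imwrite('pics/w3.png',s[0]); P=cloud(*s[1:]); np.savez('w3.npz',P=P,d=s[1],K=s[2],D=s[3],T=s[4])
plan((.564,-.25,.25,96.8))"
```

```text
at [0.5094 0.1326 0.2579] [-1.7989e+02 -3.0000e-02  9.6790e+01] F [-0.1 -0.2  0.2] w 0.0349 t 8.25
(0.564, -0.25, 0.25, 96.8) shift [-386.4    9.     7.9] turn -0.0
```

View pics/w3.png

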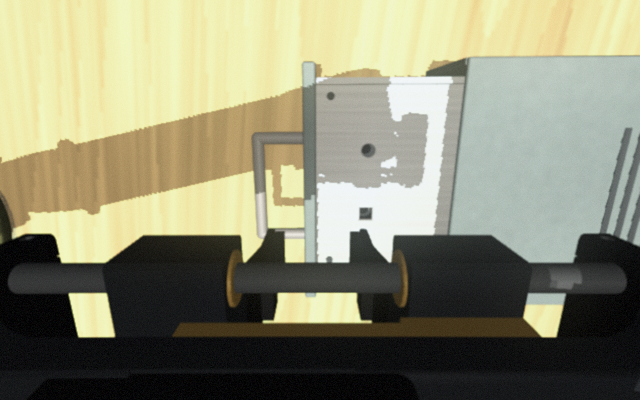

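Tray is out: round hole at about (368,150), square at (365,213), bar at column ~259, rows 136–236. I'll locate these precisely.

```bash
python3 -c "
from h import *
f=np.load('w3.npz'); K,D,T,P=f['K'],f['D'],f['T'],f['P']
im=cv2.cvtColor(cv2.imread('pics/w3.png'),6)
for nm,(u,v) in dict(r=(368,150),s=(365,213)).items():
    w=im[v-12:v+13,u-12:u+13].astype(int); m=(w<(0.6*np.median(w))).astype(np.uint8); n,l,st,c=cv2.connectedComponentsWithStats(m)
    k=l[12,12]; print(nm,k,st[k],c[k]+[u-12,v-12]); uv=c[k]+[u-12,v-12]
    print(rayz([uv],.069,K,D,T))
print('plate z',np.median(P[160:180,325:345,2]),'roof',np.median(P[120:200,500:560,2]))
h=rayz([(259,136),(259,236)],.089,K,D,T); print(h)
Z=Ro.from_euler('z',6.8,degrees=True)
for c in ([.4517,.1252,.089],h.mean(0)): print('pred',np.array(c)+Z.apply([.112,.035,-.02]))
"
python3 - <<'E'
import cv2
a=cv2.imread('pics/w3.png')[120:240,330:410]
cv2.imwrite('pics/w3c.png',cv2.resize(a,None,fx=5,fy=5,interpolation=2))
E
```

```text
r 1 [ 6  6 10 12 85] [366.30588235 149.14117647]
[[0.55739297 0.17005835 0.069     ]]
s 1 [  7   7  12  11 131] [365.45801527 212.96183206]
[[0.56767201 0.10024375 0.069     ]]
plate z 0.06893755491217657 roof 0.11505357155229998
[[0.44764297 0.17225865 0.089     ]
 [0.45518672 0.06727787 0.089     ]]
pred [0.558768   0.17321504 0.069     ]
pred [0.55848284 0.1677833  0.069     ]
```

View pics/w3c.png

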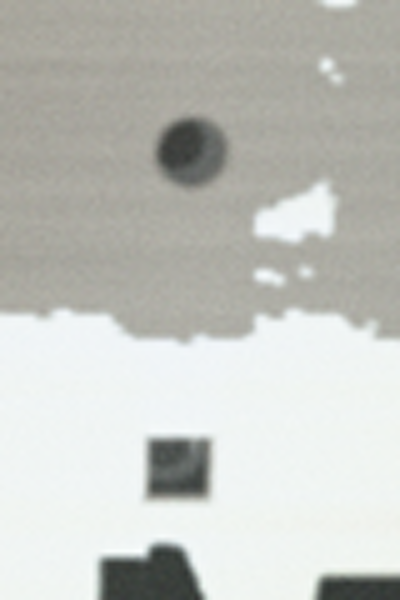

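Emit:
arm_command([
  [[-30,0,0],0.0],
  [[-75,0,0],0.0],
  [[-120,0,0],0.0],
  [[-165,0,0],0.0],
  [[-210,0,0],0.0],
], grip=-0.2)

```text
time_s: 8.75
tool_pos: [0.534, -0.0775, 0.2591]
tool_rot: [180.0, 0.1, 96.8]
force: [0.4, 0.0, -0.0]
grip_width: 0.0516
grasp_force: 0.0
```

Emit:
arm_command([
  [[-45,0,0],0.0],
  [[-90,1,0],0.0],
  [[-135,2,0],0.0],
  [[-175,3,0],0.0],
  [[-205,3,0],0.0],
])

```text
time_s: 9.25
tool_pos: [0.5608, -0.2822, 0.2587]
tool_rot: [-180.0, 0.1, 96.6]
force: [0.4, 0.5, 0.9]
grip_width: 0.0522
grasp_force: 0.0
```

Emit:
arm_command([
  [[-10,0,0],0.0],
  [[-11,0,0],0.0],
  [[-11,0,0],0.0],
  [[-11,0,0],0.0],
  [[-11,0,0],0.0],
])

```text
time_s: 9.75
tool_pos: [0.5638, -0.2882, 0.2591]
tool_rot: [180.0, 0.0, 96.9]
force: [0.0, 0.8, -0.6]
grip_width: 0.0526
grasp_force: 0.0
```

```bash
python3 -c "
from h import *
s=snap('wrist'); cv2.imwrite('pics/w4.png',s[0]); P=cloud(*s[1:]); np.savez('w4.npz',P=P,d=s[1],K=s[2],D=s[3],T=s[4])
m=(P[...,2]>.12)&(P[...,2]<.145)&(P[...,1]>-.275)&(s[1]>0)&(abs(P[...,0]-.563)<.03)
q=P[m]; v,u=np.nonzero(m); print(len(q), q.mean(0),q.min(0),q.max(0),u.min(),u.max(),v.min(),v.max())
plan((.564,-.25,.2,96.8))"
```

```text
351 [ 0.56302062 -0.24999757  0.13425024] [ 0.55451571 -0.25941237  0.12097452] [ 0.57186136 -0.24197414  0.13701999] 311 331 140 161
at [ 0.5637 -0.2887  0.259 ] [1.7998e+02 2.0000e-02 9.6890e+01] F [0.2 0.  0. ] w 0.052 t 9.8
(0.564, -0.25, 0.2, 96.8) shift [38.4  4.9 59. ] turn 0.002
```

View pics/w4.png

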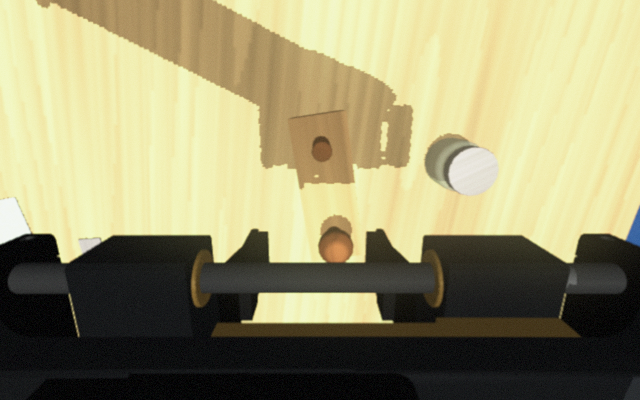

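Pin handle top at (321,149), straight handle confirmed; awl at (336,245).

Emit:
arm_command([
  [[15,2,0],0.0],
  [[38,4,10],0.0],
  [[38,4,30],0.0],
  [[38,4,55],0.0],
  [[38,4,75],0.0],
])

```text
time_s: 10.3
tool_pos: [0.5628, -0.25, 0.1826]
tool_rot: [-180.0, -0.0, 96.9]
force: [0.9, -1.2, -0.4]
grip_width: 0.0524
grasp_force: 0.0
```

Emit:
arm_command([
  [[0,0,20],0.0],
  [[0,0,40],0.0],
  [[0,0,60],0.0],
  [[0,0,78],0.0],
  [[0,0,87],0.0],
])

```text
time_s: 10.8
tool_pos: [0.5621, -0.2502, 0.095]
tool_rot: [-179.9, -0.1, 96.8]
force: [0.1, -0.1, -0.1]
grip_width: 0.0521
grasp_force: 0.0
```

Emit:
arm_command([
  [[0,0,0],0.0],
  [[0,0,0],0.0],
  [[0,0,0],0.0],
  [[0,0,0],0.0],
  [[0,0,0],0.0],
])

```text
time_s: 11.3
tool_pos: [0.5633, -0.2523, 0.0973]
tool_rot: [179.9, 0.0, 96.8]
force: [-0.0, -0.2, 0.2]
grip_width: 0.0518
grasp_force: 0.0
```

Emit:
arm_command([
  [[0,0,0],0.0],
  [[0,0,0],0.0],
  [[0,0,0],0.0],
  [[0,0,0],0.0],
  [[0,0,0],0.0],
], grip=1, grip_force=30)

```text
time_s: 11.8
tool_pos: [0.5628, -0.2521, 0.0965]
tool_rot: [-180.0, 0.0, 96.8]
force: [-0.4, 0.2, 0.5]
grip_width: 0.0202
grasp_force: 0.0
```

Emit:
arm_command([
  [[0,0,0],0.0],
  [[0,0,-5],0.0],
  [[0,0,-10],0.0],
  [[0,0,-20],0.0],
  [[0,0,-30],0.0],
])

```text
time_s: 12.3
tool_pos: [0.5629, -0.2521, 0.1275]
tool_rot: [-180.0, 0.0, 96.8]
force: [-0.6, -0.5, -0.8]
grip_width: 0.0173
grasp_force: 30.0
```

Emit:
arm_command([
  [[0,0,-25],0.0],
  [[0,0,-55],0.0],
  [[0,0,-85],0.0],
  [[0,0,-110],0.0],
  [[0,0,-125],0.0],
])

```text
time_s: 12.8
tool_pos: [0.5637, -0.2522, 0.255]
tool_rot: [179.8, 0.1, 96.8]
force: [-0.2, 0.3, -1.1]
grip_width: 0.0175
grasp_force: 30.0
```

Emit:
arm_command([
  [[30,3,0],0.0],
  [[70,8,0],0.0],
  [[110,12,0],0.0],
  [[150,17,0],0.0],
  [[190,21,0],0.0],
])

```text
time_s: 13.3
tool_pos: [0.5609, -0.0594, 0.2516]
tool_rot: [-180.0, 0.0, 96.8]
force: [0.9, -0.0, -0.6]
grip_width: 0.0171
grasp_force: 30.0
```

Emit:
arm_command([
  [[40,4,0],0.0],
  [[80,8,0],0.0],
  [[120,12,0],0.0],
  [[150,15,0],0.0],
  [[170,17,0],0.0],
])

```text
time_s: 13.8
tool_pos: [0.5573, 0.1132, 0.2518]
tool_rot: [-180.0, -0.0, 97.0]
force: [-0.1, 0.3, -1.0]
grip_width: 0.0171
grasp_force: 30.0
```

Emit:
arm_command([
  [[0,0,0],0.0],
  [[0,0,0],0.0],
  [[0,0,0],0.0],
  [[0,0,0],0.0],
  [[0,0,0],0.0],
])

```text
time_s: 14.3
tool_pos: [0.5584, 0.1085, 0.2515]
tool_rot: [-180.0, 0.0, 96.6]
force: [0.5, 0.4, -1.5]
grip_width: 0.0173
grasp_force: 30.0
```

```bash
python3 -c "
from h import *
im=np.zeros((480,800,3),np.uint8)
for i,n in enumerate(('scene','side')):
    s=snap(n); cv2.imwrite(f'pics/{n}5.png',s[0]); np.savez(n+'5.npz',P=cloud(*s[1:]),d=s[1],K=s[2],D=s[3],T=s[4])
    o=env.get_obs(); p=np.array(o['tool_pos']); q=np.linalg.inv(s[4])@np.r_[p+[0,0,-.05],1]; c=q[:3]*[1,-1,-1]
    uv=cv2.projectPoints(c.reshape(1,3),np.zeros(3),np.zeros(3),s[2],s[3])[0].ravel().astype(int); print(n,uv)
    x,y=np.clip(uv-[50,60],0,[540,280]); print('crop at',x,y)
    im[:,i*400:(i+1)*400]=cv2.resize(s[0][y:y+120,x:x+100],(400,480),interpolation=2)
cv2.imwrite('pics/c5.png',im)
plan((.559,.169,.25,96.8))"
```

```text
scene [362 160]
crop at 312 100
side [290 166]
crop at 240 106
at [0.5583 0.1091 0.2515] [-1.7999e+02  1.0000e-02  9.6690e+01] F [-0.3 -0.1 -0.9] w 0.0175 t 14.4
(0.559, 0.169, 0.25, 96.8) shift [59.4  7.7  1.5] turn -0.002
```

View pics/c5.png

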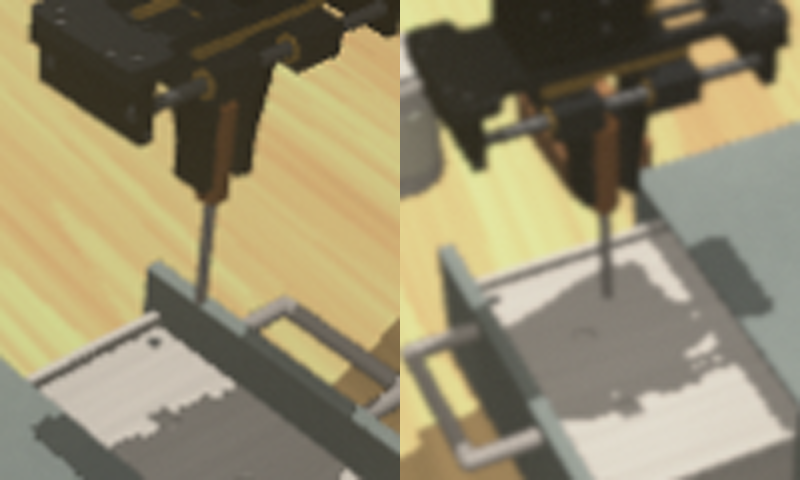

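```bash
python3 -c "
from h import *
rays=[]
for n,uv,shaft in(('scene',(361.4,174.6),(364.4,151)),('side',(291.3,180),(291.2,160))):
    f=np.load(n+'5.npz'); K,D,T=f['K'],f['D'],f['T']
    print(n,'at z=.160',rayz([uv],.160,K,D,T),'shaft top z=.228',rayz([shaft],.226,K,D,T))
    a,b=rayz([uv],.16,K,D,T)[0],rayz([uv],.1,K,D,T)[0]; rays.append((a,(b-a)/np.linalg.norm(b-a)))
    for h in ([.559,.169,.069],[.5677,.1,.069]):
        q=np.linalg.inv(T)@np.r_[h,1]; print('hole px',cv2.projectPoints((q[:3]*[1,-1,-1]).reshape(1,3),np.zeros(3),np.zeros(3),K,D)[0].ravel())
A=sum(np.eye(3)-np.outer(d,d) for a,d in rays); b=sum((np.eye(3)-np.outer(d,d))@a for a,d in rays); print('tip',np.linalg.solve(A,b))
"
```

```text
scene at z=.160 [[0.55587257 0.10757725 0.16      ]] shaft top z=.228 [[0.55692931 0.11078044 0.226     ]]
hole px [372.96586264 221.18698558]
hole px [352.31936959 204.70074396]
side at z=.160 [[0.55909518 0.10776457 0.16      ]] shaft top z=.228 [[0.55937236 0.10443369 0.226     ]]
hole px [284.88345074 189.59594095]
hole px [296.34337333 207.31848292]
tip [0.55783591 0.10795421 0.16074168]
```

Emit:
arm_command([
  [[20,3,0],0.0],
  [[40,5,0],0.0],
  [[55,7,0],0.0],
  [[59,8,0],0.0],
  [[59,8,0],0.0],
])

```text
time_s: 14.9
tool_pos: [0.5592, 0.1697, 0.2514]
tool_rot: [-180.0, 0.0, 96.8]
force: [0.4, -0.2, -1.0]
grip_width: 0.0174
grasp_force: 30.0
```

Emit:
arm_command([
  [[0,0,15],0.0],
  [[0,0,35],0.0],
  [[0,0,55],0.0],
  [[0,0,70],0.0],
  [[0,0,74],0.0],
])

```text
time_s: 15.4
tool_pos: [0.5581, 0.1677, 0.1748]
tool_rot: [-179.8, 0.1, 96.7]
force: [0.5, -0.3, -0.5]
grip_width: 0.0174
grasp_force: 30.0
```

Emit:
arm_command([
  [[0,0,0],0.0],
  [[0,0,0],0.0],
  [[0,0,0],0.0],
  [[0,0,0],0.0],
  [[0,0,0],0.0],
])

```text
time_s: 15.9
tool_pos: [0.5595, 0.1695, 0.178]
tool_rot: [179.9, 0.0, 96.8]
force: [0.8, 0.8, -1.0]
grip_width: 0.0173
grasp_force: 30.0
```

```bash
python3 -c "
from h import *
im=np.zeros((480,800,3),np.uint8)
for i,(n,x,y) in enumerate((('scene',343,171),('side',260,150))):
    s=snap(n); cv2.imwrite(f'pics/{n}6.png',s[0]); np.savez(n+'6.npz',d=s[1],K=s[2],D=s[3],T=s[4])
    im[:,i*400:(i+1)*400]=cv2.resize(s[0][y:y+60,x:x+50],(400,480),interpolation=2)
im=np.clip(im.astype(float)*1.6,0,255).astype(np.uint8)
cv2.imwrite('pics/c6.png',im)
plan((.559,.168,.1765,96.8))"
```

```text
at [0.5594 0.1695 0.1778] [1.7997e+02 1.0000e-02 9.6770e+01] F [ 0.6  0.4 -0.3] w 0.0175 t 16.0
(0.559, 0.168, 0.1765, 96.8) shift [-1.4 -0.5  1.3] turn -0.001
```

View pics/c6.png

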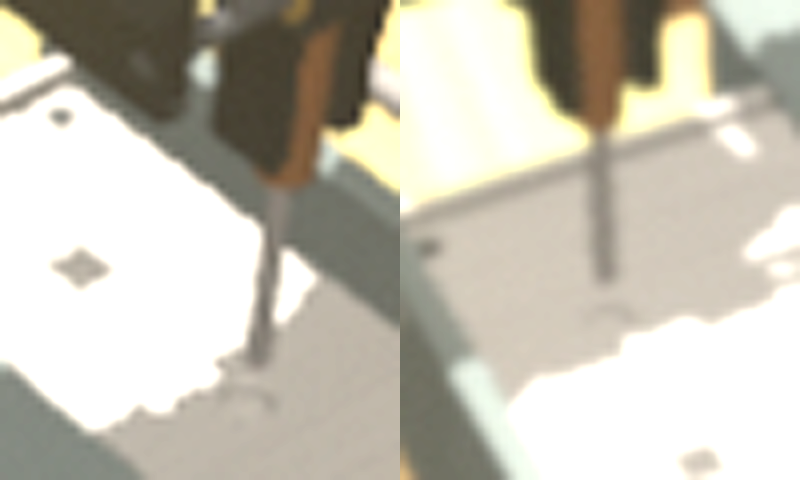

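```bash
python3 -c "
from h import *
for nm,px in dict(tip=((375.0,216.3),(285.5,185.0)),hole=((373.7,221.0),(286.0,189.6)),sq=((353,204.4),(297.4,207.7))).items():
    rays=[]
    for n,uv in zip(('scene','side'),px):
        f=np.load(n+'6.npz'); K,D,T=f['K'],f['D'],f['T']
        a,b=rayz([uv],.087 if nm=='tip' else .069,K,D,T)[0],rayz([uv],.0,K,D,T)[0]; rays.append((a,(b-a)/np.linalg.norm(b-a))); print(nm,n,a.round(4))
    A=sum(np.eye(3)-np.outer(d,d) for a,d in rays); b=sum((np.eye(3)-np.outer(d,d))@a for a,d in rays); print(nm,np.linalg.solve(A,b).round(4))
"
```

```text
tip scene [0.5582 0.1725 0.087 ]
tip side [0.5607 0.1672 0.087 ]
tip [0.5594 0.1705 0.0853]
hole scene [0.5572 0.1694 0.069 ]
hole side [0.5617 0.168  0.069 ]
hole [0.5598 0.1691 0.0695]
sq scene [0.5657 0.1    0.069 ]
sq side [0.5698 0.0979 0.069 ]
sq [0.568  0.0993 0.069 ]
```

Emit:
arm_command([
  [[-1.5,-0.3,0],0.0],
  [[-1.5,-0.3,3],0.0],
  [[-1.5,-0.3,6],0.0],
  [[-1.5,-0.3,9],0.0],
  [[-1.5,-0.3,12],0.0],
])

```text
time_s: 16.5
tool_pos: [0.559, 0.1678, 0.1651]
tool_rot: [-180.0, 0.0, 96.8]
force: [-0.4, 0.3, -0.7]
grip_width: 0.0173
grasp_force: 30.0
```

Emit:
arm_command([
  [[0,0,2],0.0],
  [[0,0,4],0.0],
  [[0,0,6],0.0],
  [[0,0,8],0.0],
  [[0,0,10],0.0],
])

```text
time_s: 17.0
tool_pos: [0.5591, 0.1679, 0.1554]
tool_rot: [180.0, 0.0, 96.8]
force: [-0.5, -0.1, -0.3]
grip_width: 0.0175
grasp_force: 30.0
```

Emit:
arm_command([
  [[0,0,3],0.0],
  [[0,0,6],0.0],
  [[0,0,9],0.0],
  [[0,0,12],0.0],
  [[0,0,14],0.0],
])

```text
time_s: 17.5
tool_pos: [0.559, 0.1678, 0.1411]
tool_rot: [-180.0, 0.0, 96.8]
force: [1.3, 0.3, -1.2]
grip_width: 0.0172
grasp_force: 30.0
```

Emit:
arm_command([
  [[0,0,1],0.0],
  [[0,0,2],0.0],
  [[0,0,3],0.0],
  [[0,0,4],0.0],
  [[0,0,4],0.0],
])

```text
time_s: 18.0
tool_pos: [0.5591, 0.1679, 0.1376]
tool_rot: [-180.0, 0.0, 96.8]
force: [-1.8, -0.1, 2.2]
grip_width: 0.0173
grasp_force: 30.0
```

Emit:
arm_command([
  [[0,0,1],0.0],
  [[0,0,2],0.0],
  [[0,0,3],0.0],
  [[0,0,4],0.0],
  [[0,0,4],0.0],
])

```text
time_s: 18.5
tool_pos: [0.5595, 0.168, 0.1343]
tool_rot: [179.9, 0.0, 96.8]
force: [-2.1, -0.5, 6.3]
grip_width: 0.0176
grasp_force: 30.0
```

Emit:
arm_command([
  [[0,0,0.5],0.0],
  [[0,0,1],0.0],
  [[0,0,1.5],0.0],
  [[0,0,2],0.0],
  [[0,0,2],0.0],
])

```text
time_s: 19.0
tool_pos: [0.5609, 0.1683, 0.134]
tool_rot: [179.8, 0.0, 96.8]
force: [-2.4, -2.1, 13.1]
grip_width: 0.0172
grasp_force: 30.0
```

Emit:
arm_command([
  [[0,0,0],0.0],
  [[0,0,0],0.0],
  [[0,0,0],0.0],
  [[0,0,0],0.0],
  [[0,0,0],0.0],
])

```text
time_s: 19.5
tool_pos: [0.5608, 0.1683, 0.1341]
tool_rot: [179.8, 0.0, 96.8]
force: [-2.8, -0.9, 12.3]
grip_width: 0.0171
grasp_force: 30.0
```

```bash
python3 -c "
from h import *
s=snap('side'); cv2.imwrite('pics/side7.png',s[0][90:250,220:440])
plan()"
```

```text
at [0.5608 0.1683 0.1341] [1.7976e+02 2.0000e-02 9.6750e+01] F [-1.2 -1.7 13.4] w 0.0172 t 19.55
```

View pics/side7.png

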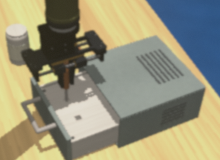

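The pin is in the round hole with the button bottomed. I'll check that the press did not drag the tray in.

```bash
python3 -c "
from h import *
for n,regs in(('side',((225,195,265,225),(250,175,275,230),(280,195,335,240),(340,130,420,220))),('scene',((385,195,425,230),(345,195,365,215),(215,200,330,300)))):
    a=cv2.imread(f'pics/{n}6.png'); b=snap(n)[0]; cv2.imwrite(f'pics/{n}8.png',b)
    for x0,y0,x1,y1 in regs:
        A,B=[cv2.cvtColor(i[y0:y1,x0:x1],6).astype(np.float32) for i in(a,b)]
        M=np.eye(2,3,dtype=np.float32)
        try: cc,M=cv2.findTransformECC(A,B,M,0,(3,100,1e-6)); print(n,(x0,y0),round(cc,3),M[:,2].round(2))
        except cv2.error as e: print('fail')
f=np.load('side6.npz')
for h in ([.559,.169,.069],[.561,.1693,.069]):
    q=np.linalg.inv(f['T'])@np.r_[h,1]; print(cv2.projectPoints((q[:3]*[1,-1,-1]).reshape(1,3),np.zeros(3),np.zeros(3),f['K'],f['D'])[0].ravel())
"
```

```text
side (225, 195) 0.989 [1.57 1.14]
side (250, 175) 0.964 [1.15 0.16]
side (280, 195) 0.995 [ 0.59 -0.05]
side (340, 130) 1.0 [-0. -0.]
scene (385, 195) 0.935 [-1.05 -0.06]
fail
scene (215, 200) 1.0 [0. 0.]
[284.88345074 189.59594095]
[285.58552552 189.34096657]
```

The press dragged the tray in by about 1.7 mm. I'll pull it back to its stop with the pin, keeping the button down.

Emit:
arm_command([
  [[0,-0.5,-0.5],0.0],
  [[0,-1,-0.5],0.0],
  [[0,-1.5,-0.5],0.0],
  [[0,-2,-0.5],0.0],
  [[0,-2,-0.5],0.0],
])

```text
time_s: 20.15
tool_pos: [0.56, 0.168, 0.1342]
tool_rot: [179.6, -0.0, 96.7]
force: [-0.4, -0.2, 8.2]
grip_width: 0.017
grasp_force: 30.0
```

Emit:
arm_command([
  [[0,-0.5,0],0.0],
  [[0,-1,0],0.0],
  [[0,-1.5,0],0.0],
  [[0,-1.5,0],0.0],
  [[0,-1.5,0],0.0],
])

```text
time_s: 20.65
tool_pos: [0.5591, 0.1679, 0.1342]
tool_rot: [179.5, -0.0, 96.7]
force: [1.8, -0.4, 6.1]
grip_width: 0.0174
grasp_force: 30.0
```

Emit:
arm_command([
  [[0,-0.5,0],0.0],
  [[0,-1,0],0.0],
  [[0,-1,0],0.0],
  [[0,-1,0],0.0],
  [[0,-1,0],0.0],
])

```text
time_s: 21.15
tool_pos: [0.5581, 0.1678, 0.1343]
tool_rot: [179.5, -0.0, 96.7]
force: [2.6, 0.0, 7.2]
grip_width: 0.0172
grasp_force: 30.0
```

```bash
cat > shift.py <<'E'
from h import *
for n,regs in(('side',((250,175,275,230),(280,195,335,240),(225,195,265,225))),('scene',((385,195,425,230),))):
    a=cv2.imread(f'pics/{n}6.png'); b=snap(n)[0]; cv2.imwrite(f'pics/{n}9.png',b)
    for x0,y0,x1,y1 in regs:
        A,B=[cv2.cvtColor(i[y0:y1,x0:x1],6).astype(np.float32) for i in(a,b)]
        cc,M=cv2.findTransformECC(A,B,np.eye(2,3,dtype=np.float32),0,(3,100,1e-6)); print(n,(x0,y0),round(cc,3),M[:,2].round(2))
plan()
E
python3 shift.py
```

```text
side (250, 175) 0.887 [0.48 0.32]
side (280, 195) 0.993 [0.19 0.12]
side (225, 195) 0.993 [0.79 1.02]
scene (385, 195) 0.907 [-0.44 -0.21]
at [0.5581 0.1678 0.1343] [ 1.7954e+02 -3.0000e-02  9.6740e+01] F [ 2.8 -0.1  7.1] w 0.0172 t 21.25
```

Emit:
arm_command([
  [[0,-0.5,0],0.0],
  [[0,-1,0],0.0],
  [[0,-1,0],0.0],
  [[0,-1,0],0.0],
  [[0,-1,0],0.0],
])

```text
time_s: 21.75
tool_pos: [0.5575, 0.1677, 0.1343]
tool_rot: [179.5, -0.0, 96.7]
force: [2.9, -0.9, 6.8]
grip_width: 0.0174
grasp_force: 30.0
```

Emit:
arm_command([
  [[0,-0.5,0],0.0],
  [[0,-1,0],0.0],
  [[0,-1,0],0.0],
  [[0,-1,0],0.0],
  [[0,-1,0],0.0],
])

```text
time_s: 22.25
tool_pos: [0.5567, 0.1676, 0.1343]
tool_rot: [179.5, -0.0, 96.7]
force: [4.5, 0.5, 6.4]
grip_width: 0.0173
grasp_force: 30.0
```

```bash
python3 shift.py
```

```text
side (250, 175) 0.935 [0.33 0.3 ]
side (280, 195) 0.995 [0.12 0.11]
side (225, 195) 0.995 [0.57 0.84]
scene (385, 195) 0.917 [-0.3 -0.3]
at [0.5567 0.1676 0.1343] [ 1.7946e+02 -4.0000e-02  9.6730e+01] F [ 4.  -0.6  5.7] w 0.0172 t 22.35
```

Emit:
arm_command([
  [[0,-0.5,0.3],0.0],
  [[0,-1,0.5],0.0],
  [[0,-1,0.8],0.0],
  [[0,-1,0.8],0.0],
  [[0,-1,0.8],0.0],
])

```text
time_s: 22.85
tool_pos: [0.5565, 0.1677, 0.1342]
tool_rot: [179.4, -0.0, 96.7]
force: [3.6, 0.6, 8.8]
grip_width: 0.0173
grasp_force: 30.0
```

Emit:
arm_command([
  [[0,-0.5,0],0.0],
  [[0,-1,0],0.0],
  [[0,-1,0],0.0],
  [[0,-1,0],0.0],
  [[0,-1,0],0.0],
])

```text
time_s: 23.35
tool_pos: [0.5557, 0.1676, 0.1342]
tool_rot: [179.3, -0.1, 96.7]
force: [4.8, -0.7, 8.1]
grip_width: 0.0175
grasp_force: 30.0
```

```bash
python3 shift.py
```

```text
side (250, 175) 0.958 [0.27 0.23]
side (280, 195) 0.995 [0.1  0.11]
side (225, 195) 0.996 [0.5  0.73]
scene (385, 195) 0.936 [-0.24 -0.25]
at [0.5557 0.1676 0.1342] [ 1.7934e+02 -5.0000e-02  9.6730e+01] F [4.2 0.2 7.4] w 0.0174 t 23.45
```

```bash
python3 -c "
from h import *
plan(); print(env.sign_off())"
```

```text
at [0.5557 0.1676 0.1342] [ 1.7934e+02 -5.0000e-02  9.6730e+01] F [4.2 0.2 7.4] w 0.0174 t 23.45
the job is handed in; nothing more can be done
None
```

I handed the job in at 23.5 s: the tray is at its stop as far as the side camera and forces show, and the gripped reset pin is holding the button under the round opening fully down with about 8 N. The press dragged the tray in by about 1.7 mm, so I pulled it back with the pin before handing in.

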